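# Isolate the bench supply and swing out the lockout hasp

## Robot

A 6-joint arm with a two-finger parallel gripper is mounted at the origin on the work surface. World frame = base frame: x ahead of the robot, y to its left, z up, the work surface at z = 0. Lengths are in m, angles in degrees, forces in N, time in s.
With the tool pointing down it reaches from about 0.325 to 0.85 m from the base axis. Payload 15.5 kg.
Tool frame: the origin (TCP) lies at the very end of the fingers, on their centre line; the grasp point (between the pads) lies 19 mm behind it (bot.hold_point_z is the distance from the TCP to the grasp point, in m); z points along the fingers, y is the line along which they close (so a half turn about z gives the same grasp; the last joint's range is limited). The gripper opens to 91 mm and grips with 3 to 60 N. Pads are 32 mm wide; open, the fingers measure 118 mm over their backs; the gripper's body (76 mm by 178 mm) begins 60 mm behind the grasp point.
Start: joints at [60.991, 28.281, 77.091, -0, 74.628, -5.472], TCP at [0.25, 0.573, 0.214] pointing down, gripper open.
Joint ranges: [-166.48, 166.48], [-47.26, 123.95], [12.59, 153.08], [-70.14, 250.14], [6.76, 159.57], [-176.63, 176.63]. Speed limits (degrees/s): [108.29, 108.29, 147.25, 172.46, 172.46, 172.46].

## Interface

Orientations are given as [roll, pitch, yaw] about the fixed x, y, z axes, in that order (R = Rz(yaw) Ry(pitch) Rx(roll)).
In Python, from cell import bot, viewer, ticket gives the robot as it stands. The module is installed in compiled form; this text tells all that it offers.
- The arm moves only by the tool step_arm, never from a script. Its argument "series" is a list of rows, each a list of 5 numbers: the shift along the tool's x, y, z in mm, then the turn about the tool's z in degrees, then the gripper's target within -1 to 1 (fully open at 1, half-way at 0, shut at -1). In form: [[x, y, z, spin, fingers], ...]. A call has 1 to 12 rows; each row shifts and turns the commanded pose from where the row before left it, along the tool's axes as they then stand; what a row does not reach is not made up. A row lasts 1/10 s, in which the tool goes at most 50 mm and 8.59 degrees, less where a joint would pass 70% of its speed; a pose out of reach is approached as far as the arm can. A call is refused whole if a number of a shift passes 50 or a number of a turn 8.59, either way. A call with a gripper value outside its range is refused whole. The fingers move at their own pace and stop on an object; the grip force is fixed at half the most. Time passes only in rows, so rows that do not move let the fingers close. It gives the time, the measured TCP pose, the force, the opening and the grip force at its end, in the units of the state.
- bot.get_state(): the state, without advancing time (a new reading comes with each control period).
- viewer.grab_frame(name): name is "scene" or "top" or "wrist"; returns a dict with "img" (420x560x3 uint8, red, green, blue), "z_map" (420x560 float32, m along the optical axis (not along the pixel's ray), 0 where there is no reading), "mtx" (3x3 intrinsics, pixels), "rvec" (rotation vector, rad) and "tvec" (3), from world to camera coordinates, as OpenCV has them. Camera axes: x right, y down, z forward; pixel columns grow to the right and rows downward; lengths in m; the calibration is good to about 2 mm. The wrist camera is an equidistant fisheye: a pixel r from the principal point sees the ray r / f radians off the axis. A picture is of the moment at which its call begins.
- ticket.close_job(): hands the job in; it is judged then, once.
The state is a dict: "time": time; "joint_pos": joint angles; "qvel": joint speeds; "tau": joint torques, N m; "eef_pos": TCP position; "orientation": TCP orientation; "force": force on the tool from outside, world axes, zero at the start; "ft_torque": the same for the moment, N m; "grip_width": opening from 0.0 (shut) to 1.0 (fully open); "finger_force": force on a finger pad.
Only numpy, scipy, OpenCV 4.12 (cv2) and the standard library are available. Lean on these libraries where they do the work, as an engineer would, in place of code of your own. Each camera call takes 0.05 s, during which the arm holds its last target. There are 200 camera calls.

## Task

Make the bench supply safe before work on the board: turn the handle of the rotary isolator on the supply box fully to off, a quarter turn anticlockwise seen from above, with its lockout hasp still folded on the handle. Then swing the steel hasp fully out, square to the handle, ready for a padlock, and let go with the handle still at off. Leave the padlock and everything else on the bench where it lies.

Things in the scene. Friction and masses are not known exactly. Their poses are not given: they have to be found in the camera images.
- supply_box: Grey box screwed to the bench (cannot move), lid top 90 mm above the bench. Origin: bench height, under the isolator's upright axis. z up, x away from its front edge, y left; it spans x -115 to 95, y -175 to 90 mm. On the lid: a 116 mm square plate 4 mm high round the axis, socket covers 16 mm high at y -118, the padlock near the front edge. Rear: conduit elbow under 60 mm high.
- isolator_handle (a joint): Handle angle about its upright axis: 0 = on (arm along box +x, starts with 0 to 0.1 play), grows anticlockwise from above, 1.571 = off at its stop (arm along box +y). Stiff (0.4 N m), stays where left. Black: hub 58 mm across, one straight arm reaching 100 mm from the axis, 26 mm wide, 114 to 140 mm above the bench (20 mm clear above the plate).
- handle_grip (a point): Point at the middle of the handle's arm, 60 mm from the turning axis, 127 mm above the bench. x points outward along the arm, z up; turns with the handle.
- lock_hasp (a joint): Hasp angle relative to the handle, about an upright pin on the arm: 0 = folded along the arm's top (starts 0 to 0.12 ajar), grows anticlockwise from above, 1.571 = fully out, square to the arm (towards box -x with the handle at off). Light (0.05 N m), stays where left. Blocked beyond about 0.4 unless the handle is at off; turning the handle back folds it in.
- hasp_pivot (a point): Point on the hasp's upright pivot axis, on the handle's arm 34 mm from the handle's turning axis, 142 mm above the bench (middle of the leaf's thickness). x points outward along the arm, z up; turns with the handle.
- hasp_tab (a point): Middle of the hasp's thumb tab (upturned end), 75 mm from the pivot, 162 mm above the bench. x points along the hasp away from the pivot, z up; turns with it. The hasp is a slotted steel leaf 24 mm wide lying on the arm, 140 to 145 mm above the bench; the tab stands just beyond the arm's end when folded: 24 mm wide (y), 6 mm thick (x), top 176 mm above the bench.
- padlock: Closed brass padlock lying flat on the lid near the box's front edge, body 45 by 40 by 20 mm with a steel shackle 32 mm long at its +y; origin under the body's middle. Leave alone.
- multimeter: Handheld multimeter lying face up left of the box, 180 by 85 by 45 mm; origin under its middle, x along its length. Leave alone.
- screwdriver: Screwdriver, 200 mm long, lying in front of the box; x along its length. Leave alone.
- drive_board: Green circuit board on brass spacers with a finned heat sink, 110 by 90 by 40 mm, on the right part of the bench; origin under its middle. Leave alone.
- solder_reel: Grey reel, 64 mm diameter, 50 mm high, standing on its flange on the right part of the bench; origin under its middle. Leave alone.
- headphones: White headphones lying flat on the left part of the bench, about 175 by 225 mm, 35 mm high; origin between the two ear cups, band towards x. Leave alone.
- parts_tray: Grey divided tray, 130 by 180 by 35 mm, on the left part of the bench; origin under its middle. Leave alone.

How it is judged:
By the outcome, as a careful person would: the job done as asked, in the order asked, and still so for the second after the job is handed in, with the robot touching nothing.
It also fails if it takes over 43 s, if anything falls off the work surface, if the arm or the gripper's body presses on something with over 40 N, if the wrist force passes 120 N, or if a joint passes its speed limit or range.

## Working session

There is one attempt and no reset: what is moved stays moved. The work goes in short steps, Python scripts to look and compute and a tool call to move; the robot and the scene stay as the last step left them, time stands still between calls to the robot, and variables do not carry over. Pictures are saved under pics/ and viewed, at most 10 in all, crops included, and the job is handed in when it is done.

Besides the shell and the picture viewer there is one more tool, called after "Request:" by a JSON object that holds its "method" and its "body". step_arm: Moves the arm, as the interface text tells. Its arguments: {"type":"object","properties":{"series":{"type":"array","items":{"type":"array","items":{"type":"number"}}}},"required":["series"]}

```bash
mkdir -p pics; cat > h.py <<'E'
import numpy as np,cv2
from cell import bot,viewer,ticket
def grab(n):
    f=viewer.grab_frame(n); f['R']=cv2.Rodrigues(np.array(f['rvec'],float))[0]; f['t']=np.array(f['tvec'],float).reshape(3); return f
def world(f):  # pinhole cams
    z=f['z_map']; v,u=np.indices(z.shape); K=f['mtx']
    c=np.dstack([(u-K[0,2])/K[0,0]*z,(v-K[1,2])/K[1,1]*z,z])
    return (c-f['t'])@f['R']
def save(f,n): cv2.imwrite('pics/'+n+'.png',f['img'][...,::-1])
E
python3 - <<'E'
from h import *
f=grab('top');save(f,'top');np.savez('top.npz',W=world(f),img=f['img'],z=f['z_map'])
f=grab('scene');save(f,'scene');np.savez('scene.npz',W=world(f),img=f['img'],z=f['z_map'])
print(bot.get_state())
E
```

```text
{'time': 0.1, 'joint_pos': array([ 6.09900296e+01,  2.83119180e+01,  7.71227304e+01, -5.30337023e-04,
        7.46277855e+01, -5.47100392e+00]), 'qvel': array([-0.03096797, -0.07600598, -0.03937932,  0.09971817,  0.00508888,
        0.02583576]), 'tau': array([ 1.54254893e-03, -8.80239201e+01, -3.82541192e+01,  7.08155916e-02,
        4.83910355e-02, -5.24079041e-05]), 'eef_pos': array([0.24943917, 0.57270534, 0.21339647]), 'orientation': array([-1.79937802e+02, -5.44369369e-03,  1.56461171e+02]), 'force': array([-0.27892945,  0.38993506, -0.40624156]), 'ft_torque': array([-0.01193024, -0.01167163, -0.023312  ]), 'finger_force': 0.0, 'grip_width': 1.000449981279009}
```

View pics/top.png

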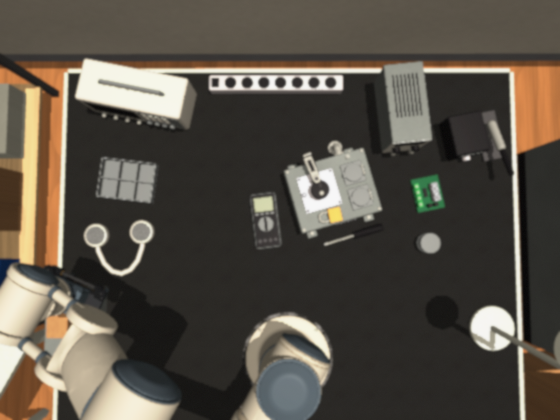

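View pics/scene.png

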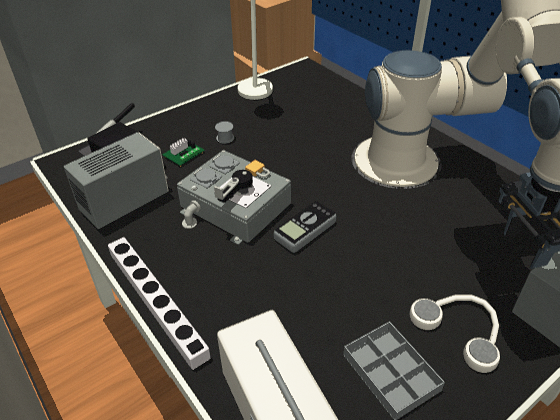

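The top view shows the isolator hub at about (319,190) with its arm pointing up towards (311,160). The padlock is at (335,214), the multimeter at (265,220) and the conduit elbow at (336,148). Next I'll fit the box pose from depth.

```bash
python3 - <<'E'
import numpy as np,cv2
for n in ['top','scene']:
    d=np.load(n+'.npz');W=d['W'];img=d['img'].astype(int)
    if n=='top': c=W[190,319]; print('hub',c)
    near=np.hypot(W[...,0]-c[0],W[...,1]-c[1])<0.25
    lid=near&(abs(W[...,2]-.09)<.008)
    r=cv2.minAreaRect(W[lid][:,:2].astype(np.float32));print(n,lid.sum(),r, cv2.boxPoints(r).tolist())
    hi=near&(W[...,2]>.108)&(W[...,2]<.2)
    for v,u in np.argwhere(hi): print(v,u,np.round(W[v,u]*1000).astype(int),img[v,u]) if n=='top' else None
    P=W[hi]; dark=img[hi].sum(1)<150
    if n=='scene':
        for a,b in((.108,.133),(.133,.143),(.143,.15),(.15,.2)):
            s=(P[:,2]>a)&(P[:,2]<b);print(a,s.sum(),P[s].mean(0),P[s].min(0),P[s].max(0))
E
```

```text
hub [ 0.53576917 -0.09577403  0.14030809]
top 3688 ((0.5393309593200684, -0.1428663432598114), (0.20813988149166107, 0.26378411054611206), 16.155391693115234) [[0.40267258882522583, -0.04513940215110779], [0.47606879472732544, -0.29850682616233826], [0.6759893298149109, -0.24059328436851501], [0.6025931239128113, 0.012774139642715454]]
153 309 [644 -64 172] [176 172 159]
153 310 [642 -66 182] [159 154 143]
153 311 [643 -70 180] [112 108 100]
154 306 [642 -55 169] [175 169 154]
154 307 [641 -58 173] [184 178 162]
154 308 [641 -61 171] [186 181 166]
154 309 [641 -64 174] [181 176 164]
154 310 [640 -67 179] [158 153 143]
154 311 [640 -70 178] [112 108 100]
155 304 [638 -49 174] [169 163 148]
155 305 [637 -52 181] [183 177 161]
155 306 [636 -55 183] [182 175 160]
155 307 [636 -58 181] [177 171 156]
155 308 [638 -61 175] [168 163 150]
155 309 [638 -64 171] [162 157 144]
155 310 [639 -67 163] [145 141 130]
156 304 [634 -49 179] [164 159 144]
156 305 [634 -52 180] [171 166 150]
156 306 [634 -55 178] [165 159 145]
156 307 [635 -58 170] [162 157 143]
156 308 [637 -62 159] [168 162 147]
156 30
[... 28230 characters left out ...]
5529022), 16.426158905029297) [[0.3997451066970825, -0.04171647131443024], [0.47484147548675537, -0.29644277691841125], [0.6780538558959961, -0.2365332692861557], [0.6029574871063232, 0.018193036317825317]]
0.108 398 [ 0.53775592 -0.13087576  0.11562676] [ 0.43821979 -0.25316068  0.10800341] [ 0.63276771 -0.04994809  0.13294543]
0.133 273 [ 0.55596055 -0.08448178  0.13947994] [ 0.50947112 -0.12289956  0.13327926] [ 0.64399518 -0.04601345  0.14299988]
0.143 145 [ 0.58580836 -0.07371937  0.14568191] [ 0.51730612 -0.11508034  0.14301813] [ 0.64359821 -0.04328071  0.14971379]
0.15 87 [ 0.63078449 -0.05656939  0.16424331] [ 0.56580783 -0.09074358  0.15014146] [ 0.64598095 -0.04174831  0.17969673]
```

The box yaw is about 16.3° and its axis is near (0.537, -0.097). The arm with hasp points about 4° beyond box +x. I'll write a planner that prints rows, then go above the grip point.

```bash
cat > plan.py <<'E'
import numpy as np
def rows(p0,p1,n,g):
    "straight line from pose (x,y,z[m],yaw) to pose, tool down, n rows"
    return path(np.linspace(p0,p1,n+1),g)
def path(P,g):
    out=[];cur=np.array(P[0],float)
    for p in P[1:]:
        d=(np.array(p[:3])-cur[:3])*1000;a=np.radians(cur[3]);c,s=np.cos(a),np.sin(a)
        r=[round(x,1) for x in(c*d[0]+s*d[1],s*d[0]-c*d[1],-d[2],-(p[3]-cur[3]))]
        out.append([float(x) for x in r]+[g])
        cur[:2]+=np.array([c*r[0]+s*r[1],s*r[0]-c*r[1]])/1000;cur[2]-=r[2]/1000;cur[3]-=r[3]
    return out
def arc(c,r,z,a0,a1,n,g,yoff=0):
    A=np.linspace(a0,a1,n+1)
    return path([[c[0]+r*np.cos(np.radians(a)),c[1]+r*np.sin(np.radians(a)),z,a+yoff] for a in A],g)
E
python3 -c "
from plan import *
print(rows([.25,.573,.214,156.46],[.594,-.0775,.28,19],17,1.0))"
```

```text
[[-33.8, -27.0, -3.9, 8.1, 1.0], [-37.3, -22.0, -3.9, 8.1, 1.0], [-40.1, -16.4, -3.8, 8.1, 1.0], [-41.9, -10.7, -3.9, 8.0, 1.0], [-43.0, -4.8, -3.9, 8.1, 1.0], [-43.3, 1.4, -3.9, 8.1, 1.0], [-42.6, 7.5, -3.9, 8.1, 1.0], [-41.2, 13.3, -3.9, 8.1, 1.0], [-38.9, 19.1, -3.8, 8.1, 1.0], [-35.8, 24.3, -3.9, 8.1, 1.0], [-32.0, 29.2, -3.9, 8.0, 1.0], [-27.6, 33.3, -3.9, 8.1, 1.0], [-22.7, 36.8, -3.9, 8.1, 1.0], [-17.2, 39.7, -3.9, 8.1, 1.0], [-11.5, 41.8, -3.8, 8.1, 1.0], [-5.5, 42.9, -3.9, 8.1, 1.0], [0.6, 43.3, -3.9, 8.1, 1.0]]
```

Request:
{"method": "step_arm", "body": {"series": [[-33.8,-27,-3.9,8.1,1],[-37.3,-22,-3.9,8.1,1],[-40.1,-16.4,-3.8,8.1,1],[-41.9,-10.7,-3.9,8,1],[-43,-4.8,-3.9,8.1,1],[-43.3,1.4,-3.9,8.1,1],[-42.6,7.5,-3.9,8.1,1],[-41.2,13.3,-3.9,8.1,1],[-38.9,19.1,-3.8,8.1,1]]}}

```text
time: 1.0
eef_pos: [0.4321, 0.2269, 0.2489]
orientation: [-180.0, 0.0, 83.3]
force: [1.2, 1.1, -0.3]
grip_width: 1.003
finger_force: 0.0
```

Request:
{"method": "step_arm", "body": {"series": [[-35.8,24.3,-3.9,8.1,1],[-32,29.2,-3.9,8,1],[-27.6,33.3,-3.9,8.1,1],[-22.7,36.8,-3.9,8.1,1],[-17.2,39.7,-3.9,8.1,1],[-11.5,41.8,-3.8,8.1,1],[-5.5,42.9,-3.9,8.1,1],[0.6,43.3,-3.9,8.1,1],[0,0,0,0,1],[0,0,0,0,1]]}}

```text
time: 2.0
eef_pos: [0.5935, -0.0781, 0.2793]
orientation: [-180.0, 0.0, 18.9]
force: [-0.8, 0.1, 0.1]
grip_width: 0.998
finger_force: 0.0
```

```bash
python3 - <<'E'
from h import *
f=grab('wrist');save(f,'w1');np.savez('w1.npz',**{k:np.array(v) for k,v in f.items()})
print(f['mtx'],f['t'],f['R']);s=bot.get_state();print(s['time'],s['eef_pos'],s['orientation'])
E
```

```text
[[325.1922621    0.         276.30396763]
 [  0.         325.1922621  207.03028784]
 [  0.           0.           1.        ]] [-0.26726685  0.47201394  0.59263069] [[ 3.23887399e-01 -9.46095269e-01 -8.33405488e-04]
 [-9.13388501e-01 -3.12919899e-01  2.60389291e-01]
 [-2.46613866e-01 -8.35755874e-02 -9.65503352e-01]]
2.05 [ 0.59317444 -0.07729603  0.27941593] [-1.79955049e+02  5.02580803e-02  1.90001821e+01]
```

View pics/w1.png

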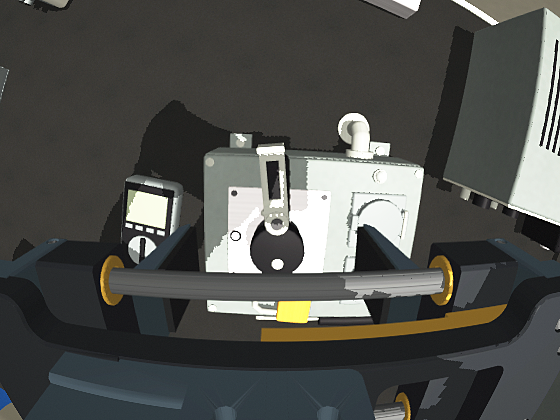

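The wrist view shows the hub at (277,248), the hasp leaf up to its tab at (271,150), and the arm's black edge just right of the leaf. I'll measure both directions from the depth map.

```bash
cat >> h.py <<'E'
def worldfish(f):
    z=f['z_map']; v,u=np.indices(z.shape); K=f['mtx']
    x=(u-K[0,2])/K[0,0];y=(v-K[1,2])/K[1,1];th=np.hypot(x,y)+1e-9;k=np.tan(th)/th*z
    return (np.dstack([x*k,y*k,z])-f['t'])@f['R']
def measure(f,c=(.537,-.097)):
    W=worldfish(f);img=f['img'].astype(int)
    P=W.copy();P[...,0]-=c[0];P[...,1]-=c[1];r=np.hypot(P[...,0],P[...,1]);z=W[...,2]
    near=(r<.16)&(f['z_map']>0)
    hub=near&(z>.136)&(z<.15)&(r<.05)&(img.sum(2)<150)
    if hub.sum()>20:
        (x,y),R=cv2.minEnclosingCircle(W[hub][:,:2].astype(np.float32)*1000);print('hub circle',x,y,R,W[hub].mean(0))
    lid=(r<.35)&(abs(z-.09)<.005)&(f['z_map']>0)
    print('lid',cv2.minAreaRect(W[lid][:,:2].astype(np.float32)))
    tab=near&(z>.152)&(z<.182);T=W[tab];print('tab',tab.sum(),T.mean(0) if len(T) else 0, np.degrees(np.arctan2(*(T.mean(0)[:2]-c)[::-1])) if len(T) else 0)
    leaf=near&(z>.137)&(z<.15)&(img.sum(2)>220); L=W[leaf]
    a=cv2.minAreaRect(L[:,:2].astype(np.float32)*1000);print('leaf',leaf.sum(),L.mean(0),a)
    ed=near&(z>.11)&(z<.135);print('arm side pts',ed.sum())
    arm=near&(z>.11)&(z<.15);A=W[arm&(r>.04)&(r<.1)]
    print('arm',len(A),cv2.minAreaRect(A[:,:2].astype(np.float32)*1000))
    return W
E
python3 - <<'E'
from h import *
f=dict(np.load('w1.npz'));W=measure(f)
for v,u in ((248,277),(225,277),(170,270),(150,271),(200,270)): print(v,u,W[v,u])
E
```

```text
hub circle 548.681640625 -94.96846771240234 36.45294952392578 [ 0.53914676 -0.09700437  0.1386197 ]
lid ((0.5872548222541809, -0.196956604719162), (0.26548147201538086, 0.4542144536972046), 35.586830139160156)
tab 252 [ 0.64022218 -0.05791718  0.17264653] 20.738077499807357
leaf 1760 [ 0.58969115 -0.079871    0.14370988] ((581.9447631835938, -85.81283569335938), (135.4039306640625, 56.246612548828125), 17.063249588012695)
arm side pts 218
arm 1779 ((541.1229248046875, -105.47825622558594), (199.47129821777344, 32.4489631652832), 25.097702026367188)
248 277 [ 0.54339137 -0.09734895  0.13841798]
225 277 [ 0.56974669 -0.08829536  0.1471471 ]
170 270 [ 0.61770633 -0.0647541   0.13969973]
150 271 [ 0.63942387 -0.05902488  0.17480125]
200 270 [ 0.59043356 -0.07403727  0.14326281]
```

```bash
python3 - <<'E'
import cv2
i=cv2.imread('pics/w1.png')[130:290,190:370];cv2.imwrite('pics/w1c.png',cv2.resize(i,None,fx=3.5,fy=3.5,interpolation=cv2.INTER_CUBIC))
E
```

```text
(no output)
```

View pics/w1c.png

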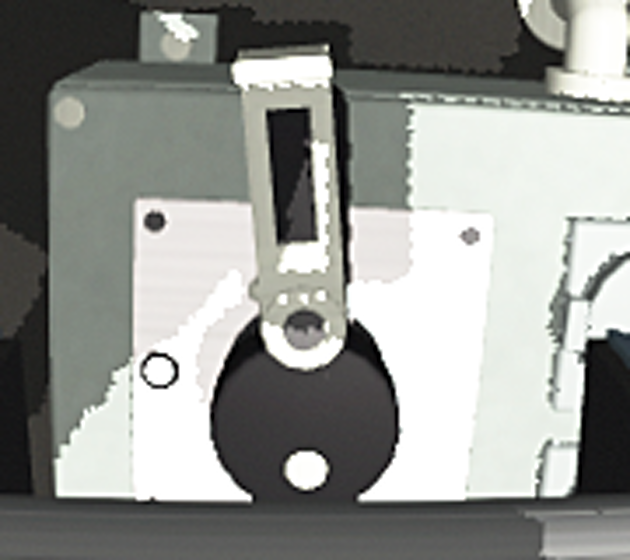

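The pivot is at about (0.570, -0.088), which puts the handle near 16.5° in the world frame, so it is close to 0 relative to the box. The hasp is about 7° ajar. I'll descend and grip the arm.

```bash
python3 -c "
from plan import *
print(rows([.594,-.0775,.28,19],[.5944,-.0795,.109,17],8,1.0))
for k in arc((.537,-.097),.06,.109,17,107,18,-1.0): print(k)"
```

```text
[[-0.0, 0.3, 21.4, 0.2, 1.0], [-0.1, 0.2, 21.4, 0.3, 1.0], [0.0, 0.3, 21.3, 0.2, 1.0], [-0.0, 0.2, 21.4, 0.3, 1.0], [-0.1, 0.3, 21.4, 0.2, 1.0], [0.0, 0.2, 21.4, 0.3, 1.0], [-0.0, 0.3, 21.3, 0.2, 1.0], [-0.0, 0.2, 21.4, 0.3, 1.0]]
[-0.2, -5.2, -0.0, -5.0, -1.0]
[-0.3, -5.3, -0.0, -5.0, -1.0]
[-0.2, -5.2, -0.0, -5.0, -1.0]
[-0.2, -5.2, -0.0, -5.0, -1.0]
[-0.2, -5.2, -0.0, -5.0, -1.0]
[-0.3, -5.3, -0.0, -5.0, -1.0]
[-0.2, -5.2, -0.0, -5.0, -1.0]
[-0.2, -5.2, -0.0, -5.0, -1.0]
[-0.3, -5.3, -0.0, -5.0, -1.0]
[-0.2, -5.2, -0.0, -5.0, -1.0]
[-0.2, -5.2, -0.0, -5.0, -1.0]
[-0.2, -5.2, -0.0, -5.0, -1.0]
[-0.3, -5.3, -0.0, -5.0, -1.0]
[-0.2, -5.2, -0.0, -5.0, -1.0]
[-0.2, -5.2, -0.0, -5.0, -1.0]
[-0.2, -5.3, -0.0, -5.0, -1.0]
[-0.3, -5.2, -0.0, -5.0, -1.0]
[-0.2, -5.2, -0.0, -5.0, -1.0]
```

Request:
{"method": "step_arm", "body": {"series": [[0,2,0,2,1],[0,0,30,0,1],[0,0,35,0,1],[0,0,35,0,1],[0,0,30,0,1],[0,0,20,0,1],[0,0,15,0,1],[0,0,6,0,1],[0,0,0,0,1]]}}

```text
time: 2.95
eef_pos: [0.5937, -0.0784, 0.1086]
orientation: [-180.0, 0.1, 17.1]
force: [0.0, -0.2, 0.0]
grip_width: 1.002
finger_force: 0.0
```

Request:
{"method": "step_arm", "body": {"series": [[0,0,0,0,-1],[0,0,0,0,-1],[0,0,0,0,-1],[0,0,0,0,-1],[0,0,0,0,-1],[0,0,0,0,-1]]}}

```text
time: 3.55
eef_pos: [0.5943, -0.0794, 0.109]
orientation: [180.0, -0.0, 17.0]
force: [-0.2, -1.3, 0.6]
grip_width: 0.507
finger_force: 0.0
```

Request:
{"method": "step_arm", "body": {"series": [[0,0,0,0,-1],[0,0,0,0,-1],[0,0,0,0,-1],[0,0,0,0,-1],[0,0,0,0,-1],[0,0,0,0,-1]]}}

```text
time: 4.15
eef_pos: [0.5945, -0.0793, 0.1089]
orientation: [180.0, -0.0, 17.0]
force: [4.3, 2.2, -2.5]
grip_width: 0.288
finger_force: 29.6
```

Request:
{"method": "step_arm", "body": {"series": [[-0.2,-5.2,0,-5,-1],[-0.3,-5.2,0,-5,-1],[-0.2,-5.2,0,-5,-1],[-0.2,-5.2,0,-5,-1],[-0.2,-5.2,0,-5,-1],[-0.3,-5.2,0,-5,-1],[0,0,0,0,-1]]}}

```text
time: 4.85
eef_pos: [0.5777, -0.0537, 0.1089]
orientation: [180.0, 0.0, 47.2]
force: [1.1, -5.5, -3.5]
grip_width: 0.284
finger_force: 30.0
```

Request:
{"method": "step_arm", "body": {"series": [[-0.2,-5.2,0,-5,-1],[-0.3,-5.2,0,-5,-1],[-0.2,-5.2,0,-5,-1],[-0.2,-5.2,0,-5,-1],[-0.2,-5.2,0,-5,-1],[-0.3,-5.2,0,-5,-1],[-0.2,-5.2,0,-5,-1],[-0.2,-5.2,0,-5,-1],[-0.2,-5.2,0,-5,-1],[-0.3,-5.2,0,-5,-1],[-0.2,-5.2,0,-5,-1],[0,0,0,0,-1]]}}

```text
time: 6.05
eef_pos: [0.5245, -0.0395, 0.1089]
orientation: [-180.0, 0.1, 102.2]
force: [2.8, -8.0, -6.1]
grip_width: 0.286
finger_force: 30.0
```

Request:
{"method": "step_arm", "body": {"series": [[-0.1,-2.1,0,-2,-1],[-0.1,-2.1,0,-2,-1],[0,-1,0,-1,-1],[0,0,0,0,-1]]}}

```text
time: 6.45
eef_pos: [0.5208, -0.0406, 0.109]
orientation: [179.9, 0.1, 106.9]
force: [7.2, -4.9, -8.7]
grip_width: 0.285
finger_force: 30.2
```

Request:
{"method": "step_arm", "body": {"series": [[0,-1,0,-1,-1],[0,-1,0,-1,-1],[0,0,0,0,-1]]}}

```text
time: 6.75
eef_pos: [0.5208, -0.0411, 0.1091]
orientation: [179.7, 0.1, 108.9]
force: [18.0, 0.4, -17.3]
grip_width: 0.293
finger_force: 30.9
```

Request:
{"method": "step_arm", "body": {"series": [[0,-1,0,-0.5,-1],[0,-1,0,-0.5,-1],[0,0,0,0,-1]]}}

```text
time: 7.05
eef_pos: [0.5208, -0.0414, 0.1093]
orientation: [179.5, 0.2, 109.9]
force: [30.0, 6.0, -26.1]
grip_width: 0.3
finger_force: 30.7
```

At the stop. Relax, release and rise.

Request:
{"method": "step_arm", "body": {"series": [[0,2,0,1,-1],[0,0.8,0,1,-1],[0,0,0,0,0.2],[0,0,0,0,0.2],[0,0,0,0,0.2],[0,0,0,0,0.2],[0,0,-25,0,0.2],[0,0,-35,0,0.2],[0,0,-40,0,0.2],[0,0,-40,0,0.2],[0,0,-40,0,0.2],[0,0,0,0,0.2]]}}

```text
time: 8.25
eef_pos: [0.5207, -0.0405, 0.2941]
orientation: [179.6, 0.2, 108.0]
force: [0.4, 0.4, -0.2]
grip_width: 0.597
finger_force: 0.0
```

```bash
python3 - <<'E'
from h import *
f=grab('wrist');np.savez('w2.npz',**{k:np.array(v) for k,v in f.items()})
i=f['img'][60:340,100:460,::-1];cv2.imwrite('pics/w2.png',cv2.resize(i,None,fx=2,fy=2,interpolation=cv2.INTER_CUBIC))
W=measure(f);s=bot.get_state();print(s['time'],s['eef_pos'],s['orientation'],s['grip_width'])
E
```

```text
hub circle 535.6002807617188 -93.42383575439453 32.98524475097656 [ 0.54250598 -0.1038164   0.13881747]
lid ((0.5362638235092163, -0.1283731758594513), (0.2068788707256317, 0.2320423424243927), 16.078289031982422)
tab 237 [0.50641434 0.00596314 0.1727404 ] 106.54428667574653
leaf 1576 [ 0.52418097 -0.04966782  0.14384164] ((532.8350219726562, -58.81488037109375), (56.967376708984375, 136.9578399658203), 8.084991455078125)
arm side pts 187
arm 1519 ((500.3296203613281, -75.7689437866211), (156.45091247558594, 57.43935775756836), 67.57874298095703)
8.3 [ 0.51963981 -0.04034473  0.29137233] [1.79764775e+02 1.34420885e-01 1.07971536e+02] 0.6018241176282326
```

View pics/w2.png

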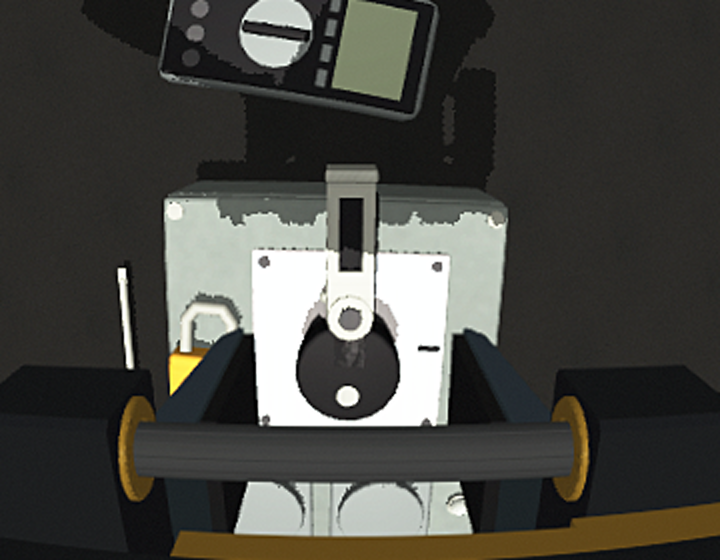

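The handle now points along box +y at off. The hasp is folded on it with its tab at world (0.506, 0.006), so the pivot is near (0.527, -0.064). Next I'll straddle the tab loosely and sweep it about the pivot.

```bash
python3 -c "
from plan import *
print(rows([.5207,-.0405,.294,108],[.5064,.0072,.294,106.4],2,.2))
for k in arc((.5274,-.0644),.075,.153,106.4,200.4,20,-.2): print(k)"
```

```text
[[24.9, 0.6, -0.0, 0.8, 0.2], [24.9, 0.2, -0.0, 0.8, 0.2]]
[-0.3, -6.1, -0.0, -4.7, -0.2]
[-0.2, -6.2, -0.0, -4.7, -0.2]
[-0.3, -6.1, -0.0, -4.7, -0.2]
[-0.2, -6.2, -0.0, -4.7, -0.2]
[-0.3, -6.1, -0.0, -4.7, -0.2]
[-0.2, -6.2, -0.0, -4.7, -0.2]
[-0.3, -6.1, -0.0, -4.7, -0.2]
[-0.2, -6.2, -0.0, -4.7, -0.2]
[-0.3, -6.1, -0.0, -4.7, -0.2]
[-0.2, -6.1, -0.0, -4.7, -0.2]
[-0.3, -6.2, -0.0, -4.7, -0.2]
[-0.2, -6.1, -0.0, -4.7, -0.2]
[-0.3, -6.2, -0.0, -4.7, -0.2]
[-0.2, -6.1, -0.0, -4.7, -0.2]
[-0.3, -6.2, -0.0, -4.7, -0.2]
[-0.2, -6.1, -0.0, -4.7, -0.2]
[-0.3, -6.2, -0.0, -4.7, -0.2]
[-0.2, -6.1, -0.0, -4.7, -0.2]
[-0.3, -6.2, -0.0, -4.7, -0.2]
[-0.2, -6.1, -0.0, -4.7, -0.2]
```

Request:
{"method": "step_arm", "body": {"series": [[24.9,0.6,0,0.8,0.2],[24.9,0.2,0,0.8,0.2],[0,0,20,0,0.2],[0,0,35,0,0.2],[0,0,40,0,0.2],[0,0,30,0,0.2],[0,0,16,0,0.2],[0,0,0,0,-0.2],[0,0,0,0,-0.2],[0,0,0,0,-0.2],[0,0,0,0,-0.2]]}}

```text
time: 9.4
eef_pos: [0.5049, 0.0075, 0.1488]
orientation: [179.9, 0.0, 106.4]
force: [0.3, 0.8, 0.1]
grip_width: 0.401
finger_force: 0.0
```

Request:
{"method": "step_arm", "body": {"series": [[-0.3,-6.1,0,-4.7,-0.2],[-0.2,-6.2,0,-4.7,-0.2],[-0.3,-6.1,0,-4.7,-0.2],[-0.2,-6.2,0,-4.7,-0.2],[-0.3,-6.1,0,-4.7,-0.2],[-0.2,-6.2,0,-4.7,-0.2],[0,0,0,0,-0.2]]}}

```text
time: 10.1
eef_pos: [0.4728, -0.0113, 0.1486]
orientation: [180.0, 0.0, 134.6]
force: [-0.1, -0.9, 0.5]
grip_width: 0.401
finger_force: 0.0
```

Request:
{"method": "step_arm", "body": {"series": [[-0.3,-6.1,-1,-4.7,-0.2],[-0.2,-6.2,-1,-4.7,-0.2],[-0.3,-6.1,0,-4.7,-0.2],[-0.2,-6.1,0,-4.7,-0.2],[-0.3,-6.2,0,-4.7,-0.2],[-0.2,-6.1,0,-4.7,-0.2],[-0.3,-6.2,0,-4.7,-0.2],[-0.2,-6.1,0,-4.7,-0.2],[-0.3,-6.2,0,-4.7,-0.2],[-0.2,-6.1,0,-4.7,-0.2],[0,0,0,0,-0.2]]}}

```text
time: 11.2
eef_pos: [0.451, -0.0668, 0.1503]
orientation: [-180.0, 0.0, -178.5]
force: [0.1, -0.1, -0.3]
grip_width: 0.4
finger_force: 0.0
```

Request:
{"method": "step_arm", "body": {"series": [[-0.3,-6.2,0,-4.7,-0.2],[-0.2,-6.1,0,-4.7,-0.2],[-0.2,-3,0,-2.3,-0.2],[0,0,0,0,-0.2]]}}

```text
time: 11.6
eef_pos: [0.4529, -0.0816, 0.1501]
orientation: [-180.0, 0.0, -166.9]
force: [0.2, -0.7, 0.2]
grip_width: 0.402
finger_force: 0.0
```

Request:
{"method": "step_arm", "body": {"series": [[0,-3,0,-2,-0.2],[0,-3,0,-2,-0.2],[0,-2,0,0,-0.2],[0,0,0,0,-0.2]]}}

```text
time: 12.0
eef_pos: [0.4548, -0.0892, 0.15]
orientation: [-180.0, 0.0, -162.9]
force: [-0.8, -0.5, -0.0]
grip_width: 0.398
finger_force: 0.0
```

Request:
{"method": "step_arm", "body": {"series": [[0,-1,0,0,-0.2],[0,-1,0,0,-0.2],[0,0,0,0,-0.2]]}}

```text
time: 12.3
eef_pos: [0.4553, -0.0912, 0.1499]
orientation: [-180.0, 0.0, -162.8]
force: [-0.5, 0.4, 0.5]
grip_width: 0.402
finger_force: 0.2
```

Request:
{"method": "step_arm", "body": {"series": [[0,-1,0,0,-0.2],[0,-1,0,0,-0.2],[0,0,0,0,-0.2]]}}

```text
time: 12.6
eef_pos: [0.4557, -0.093, 0.1498]
orientation: [180.0, -0.0, -162.8]
force: [-1.3, 2.8, 1.4]
grip_width: 0.395
finger_force: 1.5
```

```bash
python3 - <<'E'
from h import *
f=grab('wrist')
i=f['img'][60:340,100:460,::-1];cv2.imwrite('pics/w3.png',cv2.resize(i,None,fx=2,fy=2,interpolation=cv2.INTER_CUBIC))
print(bot.get_state()['force'])
E
```

```text
[-0.81776593  2.87081563  1.14826636]
```

View pics/w3.png

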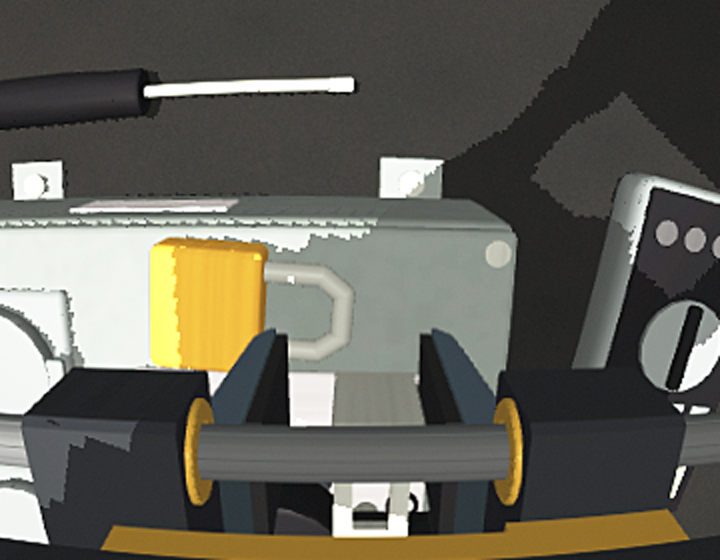

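The hasp points at the camera, between the fingers, and the force is rising at its stop. I'll press a little more, back off and lift clear.

Request:
{"method": "step_arm", "body": {"series": [[0,-1,0,0,-0.2],[0,-1,0,0,-0.2],[0,0,0,0,-0.2]]}}

```text
time: 12.95
eef_pos: [0.4557, -0.0937, 0.1497]
orientation: [179.8, -0.0, -162.8]
force: [-2.7, 14.6, 4.3]
grip_width: 0.404
finger_force: 7.5
```

Request:
{"method": "step_arm", "body": {"series": [[0,4,0,0,-0.2],[0,4,0,0,-0.1],[0,1,-20,0,-0.1],[0,0,-35,0,-0.1],[0,0,-45,0,-0.1],[-30,0,-45,0,0.2],[-40,0,-20,0,0.2],[0,0,0,0,0.2],[0,0,0,0,0.2]]}}

```text
time: 13.85
eef_pos: [0.5189, -0.0661, 0.3115]
orientation: [-180.0, 0.0, -162.7]
force: [-1.3, 0.4, -0.3]
grip_width: 0.598
finger_force: 0.0
```

```bash
python3 - <<'E'
from h import *
f=grab('wrist');np.savez('w4.npz',**{k:np.array(v) for k,v in f.items()})
i=f['img'][60:340,100:460,::-1];cv2.imwrite('pics/w4.png',cv2.resize(i,None,fx=2,fy=2,interpolation=cv2.INTER_CUBIC))
W=measure(f);s=bot.get_state();print(s['time'],s['eef_pos'],s['orientation'],s['force'])
t=grab('top');i=t['img'][130:250,240:400,::-1];cv2.imwrite('pics/t2.png',cv2.resize(i,None,fx=4,fy=4,interpolation=cv2.INTER_CUBIC))
E
```

```text
hub circle 534.7282104492188 -86.9692153930664 39.888580322265625 [ 0.53426023 -0.08804151  0.13908601]
lid ((0.5836241841316223, -0.20239806175231934), (0.2774932086467743, 0.45969054102897644), 35.79623794555664)
tab 179 [ 0.45669577 -0.08683803  0.17472165] 172.78793368590087
leaf 1760 [ 0.51060945 -0.0847622   0.14298313] ((515.383544921875, -92.15506744384766), (102.6112289428711, 95.2322769165039), 36.13294982910156)
arm side pts 393
arm 2059 ((489.97216796875, -81.20096588134766), (167.95960998535156, 61.626155853271484), 60.69124984741211)
13.9 [ 0.51791154 -0.06623887  0.31089277] [ 1.79984983e+02 -6.13981303e-02 -1.62716777e+02] [-0.44933814  0.67547049 -0.02998905]
```

View pics/w4.png

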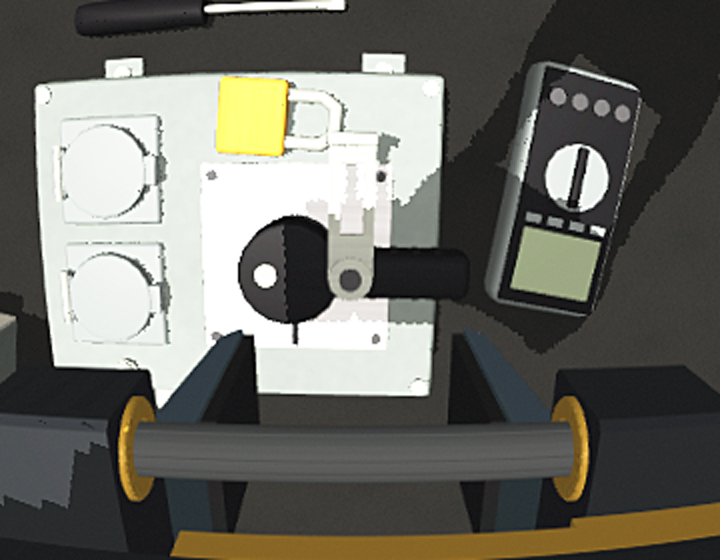

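The handle points along box +y at off and the hasp is square to it. The tab measures 197.6° about the pivot, against about 196° expected. The padlock is undisturbed, so I'm handing in.

```bash
python3 -c "
from cell import ticket
print(ticket.close_job())"
```

```text
the job is handed in; nothing more can be done
None
```

The job is handed in at about 14 s: the isolator handle is at its off stop, the hasp is swung fully out square to it and released, and the final wrist picture shows the padlock still where it lay; the robot touched nothing else.

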